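Fit the chopping blade in the food processor and close it

TASK

Get the food processor ready to use: stand the chopping blade on the drive shaft in its bowl, turn it under light pressure until its hub drops over the keys of the shaft and sits fully home, and then put the lid squarely on the bowl. Do not force the blade down, and leave the rest of the worktop as it is.

Things in the scene. Friction and masses are not known exactly. Their poses are not given: they have to be found in the camera images.
- processor: White food processor, fixed where it stands: motor base 168 x 166 mm, 80 mm high, dial on its front, and a clear round bowl locked on top (outer radius 66, inner 63 mm; floor 85 mm, rim 165 mm above the worktop) with a dark loop handle out to 110 mm radius. Origin on the worktop under the bowl's centre; z up, x to its back. From the bowl floor rises a boss, and out of it the drive shaft.
- shaft_tip (a point): Tip of the steel drive shaft, on the bowl's axis, 143 mm above the worktop. The shaft is 12 mm thick, its nose tapered to 4 mm over the top 8 mm. Motor drag of about 0.15 N m holds it: it stays put under light pressure (3 to 8 N) but turns along with a hub that is pressed hard, or that is over its keys. This point's axes do not turn with it.
- hub_seat (a point): Centre of the boss's flat top (radius 17 mm, thin rubber seal), 95 mm above the worktop, where the hub rests when home. The shaft's two keys, one on either side of it, stand there: 6 mm wide, out to 12.5 mm radius, 11 mm high (top at 106 mm). Which way they point differs each time (where the motor stopped) and is not reported; this point's axes do not show it.
- bowl_rim (a point): Centre of the bowl's mouth at the height of its rim, 165 mm above the worktop.
- blade: Loose chopping blade, 0.12 kg, standing on the worktop: dark upright hub 92 mm tall, red spot on top, two thin curved steel wings out to 54 mm radius, 8 to 46 mm high. Origin: centre of the hub's underside, z up. In the underside a bore 14.6 mm wide, 52 mm deep, with two keyways 10 mm wide, 16 mm deep, along the blade's +x and -x.
- blade_grip (a point): On the hub's axis, 75 mm above the blade's origin, in the round ribbed grip (30 mm across, 46 to 92 mm up; hold it from above, any way round). With keyways off the keys the hub stands on the keys, origin 106 mm above the worktop; when turned to within about 8 degrees of them (every half turn) it drops 11 mm, if let go by its own weight: home is origin 95 mm, top 187 mm.
- lid: Loose clear domed lid of the bowl, 0.15 kg, 144 mm across, lying on the worktop on its skirt. Origin: centre of the skirt's lower edge, z up. The 12 mm deep skirt goes outside the bowl rim with 2 mm clearance; any yaw fits. On the bowl it rests on the rim, origin 153 mm above the worktop; it stands proud if the blade is not home.
- lid_knob (a point): Middle of the lid's dark round knob, 63 mm above the lid's origin. The knob is 33 to 35 mm across and stands from 42 (top of the dome) to 73 mm above the origin; hold it from above.
- garlic_0: Bulb of garlic, 60 mm, bystander.
- lemon_0: Lemon, 78 x 55 mm, lying on the worktop, bystander.
- ramekin_2: Pale green ramekin, 67 mm across, 36 mm high, bystander.
Things that resemble listed ones, but are neither listed nor needed, are in the scene too. There is more than one size of the lid; the job needs the larger.

How it is judged (in metres and radians):
On the way:
1. the blade's hub has dropped over the keys and sits fully home on the shaft (z of blade in the frame of processor below 0.0975 m and horizontal distance between blade and shaft_tip below 0.004 m and angle between blade's own z axis and vertical below 0.08 rad), for 0.2 s.
At the end, for the whole second after the job is handed in: The blade is on the shaft with its hub fully home (underside within 2.5 mm of the boss, within 4 mm of the axis, upright), the lid lies level on the bowl rim (within 3 mm in height, 5 mm of centre), and both are at rest (all of step 1 and z of lid in the frame of processor between 0.15 and 0.156 m and horizontal distance between lid and bowl_rim below 0.005 m and angle between lid's own z axis and vertical below 0.04 rad and linear speed of each of blade, lid below 0.02 m/s); the robot touches nothing.
It fails at once if the blade is forced: more than 60 N between it and the processor (contact force between blade and processor above 60 N).
It fails at once if a bystander is pushed more than 3 cm from its place (distance of any of garlic_0, lemon_0, ramekin_2 from where it was at the start of the episode above 0.03 m).
It also fails if it takes over 64 s, if anything falls off the work surface, if the arm or the gripper's body presses on something with over 40 N, if the wrist force passes 120 N, or if a joint passes its speed limit or range.

ROBOT

A 6-joint arm with a two-finger parallel gripper is mounted at the origin on a cart in front of the work surface, level with it; the furniture and walls round the work are solid. World frame = base frame: x ahead of the robot, y to its left, z up, the work surface at z = 0. Lengths are in mm, angles in degrees, forces in N, time in s.
With the tool pointing down it reaches from about 300 to 850 mm from the base axis. Payload 4.2 kg.
Tool frame: the origin (TCP) lies midway between the tips of the shut fingers; the grasp point (between the pads) lies 19 mm behind it; z points along the fingers, y is the line along which they close (so a half turn about z gives the same grasp; the last joint's range is limited). The gripper opens to 91 mm and grips with 3 to 60 N. Pads are 32 mm wide; open, the fingers measure 118 mm over their backs; the gripper's body (76 mm by 178 mm) begins 60 mm behind the grasp point.
Start: joints at [-72.25, 18.312, 89.639, -0, 72.044, -1.146], TCP at [186.219, -544.027, 213.976] pointing down, gripper open.
Joint ranges: [-177.97, 177.97], [-48.28, 115.42], [12.27, 149.76], [-77.06, 257.06], [2.81, 150.46], [-146.56, 146.56]. Speed limits (degrees/s): [147.25, 147.25, 180, 180, 180, 180].

INTERFACE

Orientations are given as [roll, pitch, yaw] about the fixed x, y, z axes, in that order (R = Rz(yaw) Ry(pitch) Rx(roll)).
In Python, from workcell import env gives the robot as it stands.
- The arm moves only by the shell command python3 -m jog 'ROWS' [FORCE]. ROWS is a JSON object of lists of equal length, an entry for each row: "jaw": the finger opening in mm, from 0 to 91.2; "slide": the shift along the tool's x, y, z in units of 30 mm (1.0 is 30 mm), a list of three; "spin": the turn about the tool's z in units of 8 degrees (1.0 is 8 degrees). In form: {"jaw": [jaw, ...], "slide": [[dx, dy, dz], ...], "spin": [spin, ...]}. A call has 1 to 10 rows; each row shifts and turns the commanded pose from where the row before left it, along the tool's axes as they then stand; what a row does not reach is not made up. A row lasts 1/10 s, in which the tool goes at most 50 mm and 8.59 degrees, less where a joint would pass 70% of its speed; a pose out of reach is approached as far as the arm can. A call is refused whole if a number of a shift passes 1 or a number of a turn 1, either way. A call with a gripper value outside its range is refused whole. The fingers move at their own pace and stop on an object; FORCE is the grip in N (left out, the last holds). Time passes only in rows, so rows that do not move let the fingers close. It gives the time, the measured TCP pose, the force, the opening and the grip force at its end, in the units of the state.
- env.state(): the state, without advancing time (a new reading comes with each control period).
- env.grab_frame(name): name is "side" or "top"; returns the picture (480x640x3 uint8, red, green, blue); there is no depth.
- env.camera_model(name): a dict with "fx", "fy", "cx", "cy" (pixels), "camera_from_world" (4x4, takes a point from world to camera coordinates). Camera axes: x right, y up, looking along -z (the intrinsics and any distortion apply to the point x, -y, -z); pixel columns grow to the right and rows downward; lengths in mm; the calibration is good to about 2 mm. A picture is of the moment at which its call begins. camera_model takes no time and is no camera call.
- env.job_done(): hands the job in; it is judged then, once.
The state is a dict: "time_s": time; "qpos": joint angles; "qvel": joint speeds; "effort": joint torques, N m; "ee_pos": TCP position; "ee_rot": TCP orientation; "force": force on the tool from outside, world axes, zero at the start; "torque": the same for the moment, N m; "gripper_width": finger opening in mm; "gripper_force": force on a finger pad.
Only numpy, scipy, OpenCV 4.12 (cv2) and the standard library are available. Lean on these libraries where they do the work, as an engineer would, in place of code of your own. Each camera call takes 0.05 s, during which the arm holds its last target. There are 200 camera calls.

## Working session

There is one attempt and no reset: what is moved stays moved. The work goes in short steps, Python scripts to look and compute and a shell command to move; the robot and the scene stay as the last step left them, time stands still between calls to the robot, and variables do not carry over. Pictures are saved under pics/ and viewed, at most 10 in all, crops included, and the job is handed in when it is done.

```bash
mkdir -p pics; ls; python3 - <<'E'
from workcell import env
import cv2
for n in("top","side"):
    cv2.imwrite(f"pics/{n}0.png",env.grab_frame(n)[:,:,::-1]); m=env.camera_model(n); print(m)
s=env.state();print(s['time_s'],s['ee_pos'],s['ee_rot'])
E
```

```text
pics
{'fx': 455.23118181730837, 'fy': 455.23118181730837, 'cx': 323.34020413464145, 'cy': 234.2200432086471, 'camera_from_world': array([[-2.28277440e-02, -9.99739333e-01,  4.00205722e-04,
         2.40425628e+00],
       [ 9.82651329e-01, -2.23638609e-02,  1.84109272e-01,
        -5.29301414e+02],
       [-1.84052330e-01,  4.59606200e-03,  9.82905700e-01,
        -1.19781962e+03],
       [ 0.00000000e+00,  0.00000000e+00,  0.00000000e+00,
         1.00000000e+00]])}
{'fx': 519.4307364667291, 'fy': 519.4307364667291, 'cx': 323.5908666159586, 'cy': 232.74272300566642, 'camera_from_world': array([[ 9.58981693e-01, -2.83438383e-01,  4.09818946e-03,
        -4.69021430e+02],
       [ 1.11156730e-01,  3.89307036e-01,  9.14376407e-01,
        -1.70050432e+02],
       [-2.60764824e-01, -8.76414693e-01,  4.04844404e-01,
        -1.33101051e+03],
       [ 0.00000000e+00,  0.00000000e+00,  0.00000000e+00,
         1.00000000e+00]])}
0.1 [ 186.05783925 -543.59003209  213.22993661] [-1.79909281e+02 -3.46625530e-04  1.88962453e+01]
```

View pics/top0.png

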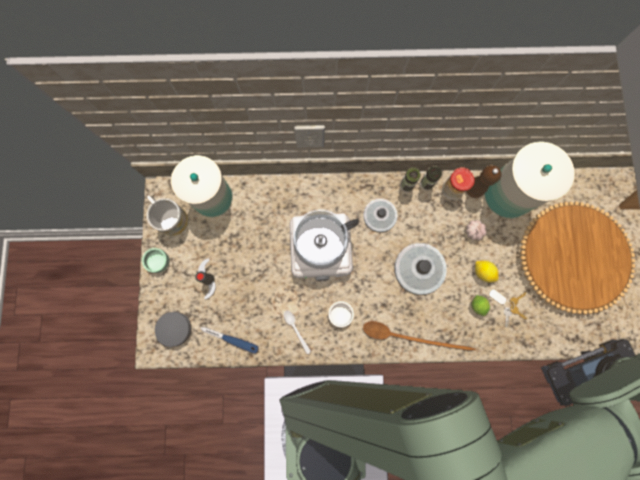

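View pics/side0.png

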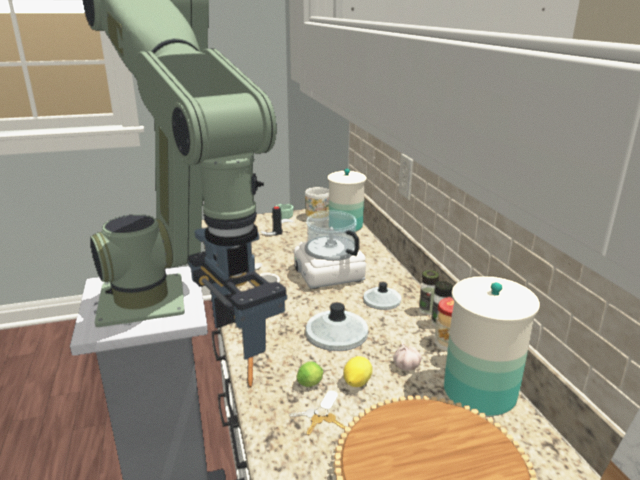

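The top view shows the blade at (205,278), with a red spot on a dark hub; the red-topped jar at (461,180) could be mistaken for it. The larger lid is at (421,268) and the smaller at (380,214). The processor is at (321,241). I choose the (205,278) blade and the (421,268) lid, and check both in one enlarged crop.

```bash
python3 - <<'E'
import cv2,numpy as np
t=cv2.imread('pics/top0.png');s=cv2.imread('pics/side0.png')
def c(i,x,y,w=66,h=50):
    p=cv2.resize(i[y:y+h,x:x+w],None,fx=4,fy=4,interpolation=cv2.INTER_CUBIC)
    for k in range(0,w,10): cv2.line(p,(4*k,0),(4*k,6),(0,0,255) if k%50 else (255,0,0),1)
    for k in range(0,h,10): cv2.line(p,(0,4*k),(6,4*k),(0,0,255),1)
    return p
r1=np.hstack([c(t,175,255),c(t,288,205,66,50+0),c(t,390,242)])
r2=np.hstack([c(s,245,190),c(s,300,205),c(s,305,295)])
cv2.imwrite('pics/crop1.png',np.vstack([r1,r2]))
E
```

```text
(no output)
```

View pics/crop1.png

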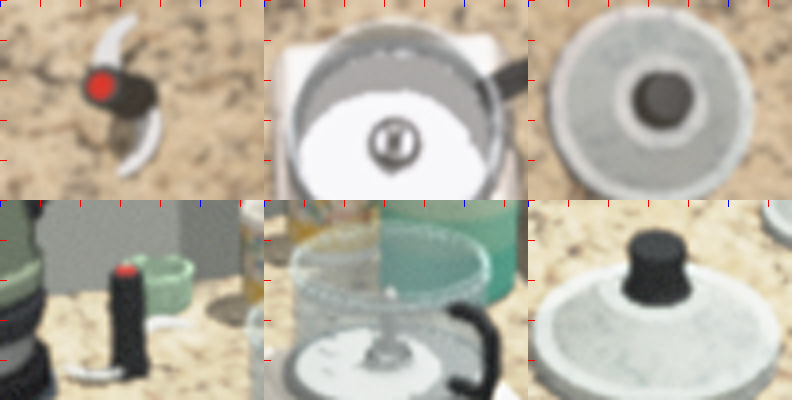

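The crop confirms both: the blade has a red spot and wings, its hub top at top (200,276.5) and side (276.5,207.5). The knob top of the large lid is at top (424,267) and side (337,305). The shaft tip is at about top (320.8,240.7) and side (331.5,227.7).

```bash
cat > h.py <<'E'
from workcell import env
import numpy as np
from scipy.spatial.transform import Rotation as R
def proj(n,P):
    m=env.camera_model(n);T=m['camera_from_world'];p=T[:3,:3]@np.asarray(P,float)+T[:3,3]
    return np.array([m['cx']+m['fx']*p[0]/-p[2],m['cy']+m['fy']*p[1]/p[2]])
def atz(n,uv,z):
    m=env.camera_model(n);T=m['camera_from_world'];r=T[:3,:3].T
    d=r@np.array([(uv[0]-m['cx'])/m['fx'],-(uv[1]-m['cy'])/m['fy'],-1]);o=-r@T[:3,3]
    return o+d*(z-o[2])/d[2]
def rel(target,yaw=None):
    "slide units (30mm) from present TCP to target"
    s=env.state();M=R.from_euler('xyz',s['ee_rot'],degrees=True)
    return np.round(M.inv().apply(np.asarray(target)-s['ee_pos'])/30,2)
E
python3 - <<'E'
from h import *
import cv2
for nm,a,b,z in(("blade",(200,276.5),(276.5,207.5),92),("tip",(320.8,240.7),(331.5,227.7),143),("knob",(424,267),(337,305),73)):
    print(nm,atz("top",a,z).round(1),atz("side",b,z).round(1))
# overlay processor guess
C=atz("top",(320.8,240.7),143)[:2]
t=cv2.imread('pics/top0.png');s=cv2.imread('pics/side0.png')
K=8
def c(n,i,x,y,w=50,h=60):
    p=cv2.resize(i[y:y+h,x:x+w],None,fx=K,fy=K,interpolation=cv2.INTER_CUBIC)
    for rr,z in((66,165),(17,95)):
        q=np.array([(proj(n,[C[0]+rr*np.cos(a),C[1]+rr*np.sin(a),z])-[x-.5,y-.5])*K for a in np.linspace(0,6.3,60)])
        for e in q.astype(int): cv2.circle(p,tuple(map(int,e)),1,(0,0,255),-1)
    return p
cv2.imwrite('pics/crop2.png',np.hstack([c('top',t,296,210),c('side',s,306,200)]))
E
```

```text
blade [416.8 313.4  92. ] [421.8 309.4  92. ]
tip [495.2  -2.4 143. ] [507.9  -9.2 143. ]
knob [ 430.3 -274.2   73. ] [ 438.  -278.4   73. ]
```

View pics/crop2.png

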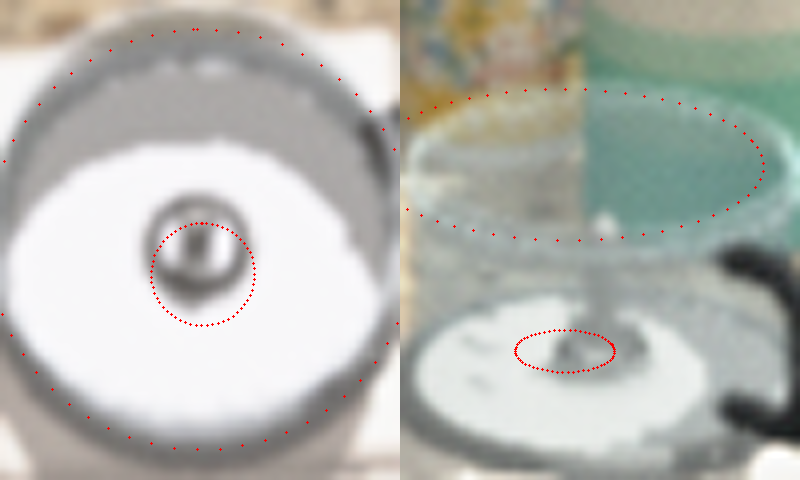

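The processor lies about 3 px above the first guess. The boss is centred at top (320.1,240.1) and side (330.5,243). The tip is at side (331.4,227).

```bash
python3 - <<'E'
from h import *
import cv2
print(atz('top',(320.1,240.1),95),atz('side',(330.5,243),95),atz('side',(331.4,227.2),143))
# red spot, knob centroid in both by colour
for n in('top','side'):
    i=cv2.imread(f'pics/{n}0.png').astype(int)
    b,g,r=i[...,0],i[...,1],i[...,2]
    roi=(slice(255,300),slice(185,225)) if n=='top' else (slice(195,240),slice(260,300))
    m=((r>150)&(g<100)&(b<100))[roi]
    y,x=np.nonzero(m);uv=(x.mean()+roi[1].start,y.mean()+roi[0].start);print(n,uv,atz(n,uv,92))
    # knob
    roi=(slice(250,290),slice(405,445)) if n=='top' else (slice(300,325),slice(318,360))
    m=(i.max(2)<110)[roi];y,x=np.nonzero(m)
    uv=((x.min()+x.max())/2+roi[1].start,(y.min()+y.max())/2+roi[0].start);print('knob',uv,atz(n,uv,58),x.min(),x.max(),y.min(),y.max())
# search best xy for bowl ring: fit rim radius in side: left/right extents
for x,y in((503,-3),(506,-4),(509,-6)):
    print(x,y,proj('top',(x,y,95)),proj('top',(x,y,143)),proj('side',(x,y,95)),proj('side',(x,y,143)),proj('side',(x,y,165)),proj('top',(x,y,165)))
E
```

```text
[505.09486655  -0.56522863  95.        ] [507.41471695  -3.33224104  95.        ] [508.67992792  -5.91654174 143.        ]
top (np.float64(199.65625), np.float64(276.0)) [418.08375047 314.36602866  92.        ]
knob (np.float64(423.0), np.float64(267.0)) [ 432.00603912 -274.93719648   58.        ] 11 25 11 23
side (np.float64(276.0), np.float64(207.375)) [420.46603532 310.90208643  92.        ]
knob (np.float64(336.5), np.float64(311.5)) [ 436.10031043 -281.41412358   58.        ] 11 26 3 20
503 -3 [321.04287207 240.86398524] [320.95621604 237.63790206] [328.92229669 243.13829866] [329.06911048 227.01745119] [329.13776931 219.47838637] [320.91407659 236.06910929]
506 -4 [321.39793098 239.73181349] [321.32587817 236.46086021] [330.07789963 243.15939788] [330.24074564 227.03776037] [330.3169022  219.49831592] [321.29084103 234.87029292]
509 -6 [322.13251082 238.59218011] [322.09060424 235.27610753] [331.34205185 243.32934688] [331.52255023 227.19889587] [331.60696328 219.65522479] [322.0702269  233.66364612]
```

```bash
python3 -m jog '{"jaw":[60,60,60,60,60,60,60,60,60,60],"slide":[[1,-0.9,-0.3],[1,-0.9,-0.3],[1,-0.9,-0.3],[1,-0.9,-0.3],[1,-0.9,-0.3],[1,-0.9,0],[1,-0.9,0],[1,-0.9,0],[1,-0.9,0],[1,-0.9,0]],"spin":[0,0,0,0,0,0,0,0,0,0]}' 15; python3 -m jog '{"jaw":[60,60,60,60,60,60,60,60,60,60],"slide":[[0.4,-1,0],[0.4,-1,0],[0.4,-1,0],[0.4,-1,0],[0.4,-1,0],[0.4,-1,0],[0.4,-1,0],[0.4,-1,0],[0.4,-1,0],[0.4,-1,0]],"spin":[0,0,0,0,0,0,0,0,0,0]}'; python3 -c "
from h import *
print(rel([419,312.5,180]),env.state()['qpos'].round(1))"
```

```text
time_s: 1.1
ee_pos: [382.9, -189.8, 258.7]
ee_rot: [-180.0, 0.0, 18.9]
force: [1.1, -0.8, -0.6]
gripper_width: 60.1
gripper_force: 0.0
time_s: 2.1
ee_pos: [398.6, 132.5, 258.7]
ee_rot: [180.0, 0.0, 18.9]
force: [0.6, 0.1, -0.1]
gripper_width: 60.1
gripper_force: 0.0
[ 2.59 -5.45  2.62] [ 16.8   2.5 103.3  -0.   74.3  87.9]
```

```bash
python3 -m jog '{"jaw":[60,60,60,60,60,60,60,60],"slide":[[0.43,-0.9,0.2],[0.43,-0.9,0.2],[0.43,-0.9,0.4],[0.43,-0.9,0.4],[0.43,-0.9,0.4],[0.43,-0.95,0.5],[0,0,0.5],[0,0,0]],"spin":[0,0,0,0,0,0,0,0]}' 15; python3 - <<'E'
from h import *
import cv2
s=env.state();print(s['ee_pos'],rel([419,312.5,150]))
a=env.grab_frame('top')[:,:,::-1][240:300,165:235];b=env.grab_frame('side')[:,:,::-1][160:235,235:320]
cv2.imwrite('pics/c3.png',np.hstack([cv2.resize(a,(400,343),interpolation=2),cv2.resize(b,(389,343),interpolation=2)]))
print(proj('top',s['ee_pos']),proj('side',s['ee_pos']))
E
```

```text
time_s: 2.9
ee_pos: [417.7, 310.7, 178.3]
ee_rot: [179.9, 0.3, 19.0]
force: [-0.0, 0.0, -1.2]
gripper_width: 60.5
gripper_force: 0.0
[417.6709601  310.69164333 178.33572695] [ 0.07 -0.04  0.94]
[191.63164693 272.7751292 ] [274.24123363 181.94148285]
```

View pics/c3.png

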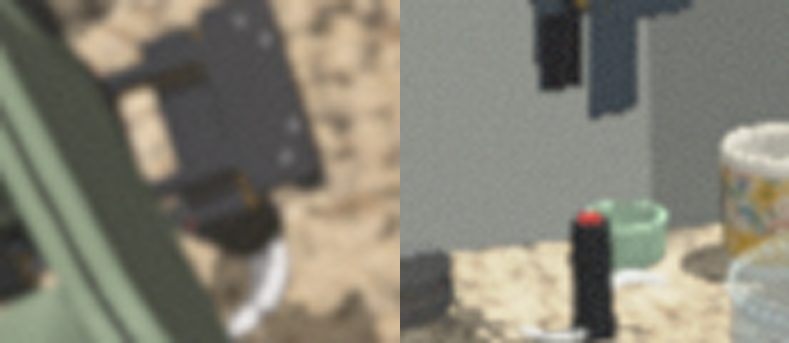

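The side view shows the fingers centred right above the red spot: finger centre at about column 276, spot at 276. So I descend straight down, grasp and lift.

```bash
python3 -m jog '{"jaw":[60,60,60,60,60,60,60,60],"slide":[[0.03,-0.04,0.7],[0,0,0.7],[0,0,0.7],[0,0,0.6],[0,0,0.5],[0,0,0.4],[0,0,0.4],[0,0,0]],"spin":[0,0,0,0,0,0,0,0]}' 15; python3 -m jog '{"jaw":[20,20,20,20,20,20],"slide":[[0,0,0],[0,0,0],[0,0,0],[0,0,0],[0,0,0],[0,0,0]],"spin":[0,0,0,0,0,0]}' 15
```

```text
time_s: 3.8
ee_pos: [419.2, 311.7, 59.9]
ee_rot: [180.0, 0.1, 18.9]
force: [-1.4, 0.5, -1.1]
gripper_width: 59.9
gripper_force: 0.0
time_s: 4.4
ee_pos: [420.0, 312.8, 61.3]
ee_rot: [-180.0, -0.1, 18.9]
force: [0.6, 0.7, 2.1]
gripper_width: 30.2
gripper_force: 14.9
```

```bash
python3 -m jog '{"jaw":[20,20,20,20,20,20,20,20,20],"slide":[[0,0,-0.5],[0,0,-0.8],[0,0,-1],[0,0,-1],[0,0,-1],[0,0,-1],[0,0,-0.8],[0,0,-0.4],[0,0,0]],"spin":[0,0,0,0,0,0,0,0,0]}' 20; python3 -m jog '{"jaw":[20,20,20,20,20,20,20,20,20,20],"slide":[[-0.07,0.6,-0.2],[-0.07,1,0],[-0.07,1,0],[-0.07,1,0],[-0.07,1,0],[-0.07,1,0],[-0.07,1,0],[-0.07,1,0],[-0.07,1,0],[-0.07,1,0]],"spin":[0,0,0,0,0,0,0,0,0,0]}'; python3 -m jog '{"jaw":[20,20,20],"slide":[[0,0.8,0],[0,0.3,0],[0,0,0]],"spin":[0,0,0]}'; python3 - <<'E'
from h import *
import cv2
s=env.state();print(s['ee_pos'],s['qpos'].round(1),s['force'],rel([506,-3,200]))
a=env.grab_frame('top')[:,:,::-1][190:290,270:370];b=env.grab_frame('side')[:,:,::-1][140:260,270:390]
cv2.imwrite('pics/c4.png',np.hstack([cv2.resize(a,(400,400),interpolation=2),cv2.resize(b,(400,400),interpolation=2)]))
print(proj('top',s['ee_pos']),proj('side',s['ee_pos']))
E
```

```text
time_s: 5.3
ee_pos: [420.2, 312.8, 257.0]
ee_rot: [-180.0, -0.1, 18.9]
force: [0.1, -0.1, -0.9]
gripper_width: 29.7
gripper_force: 19.9
time_s: 6.3
ee_pos: [492.3, 31.9, 259.8]
ee_rot: [-179.9, 0.2, 18.9]
force: [0.7, 0.1, -1.9]
gripper_width: 29.8
gripper_force: 19.9
time_s: 6.6
ee_pos: [503.4, 1.4, 260.4]
ee_rot: [-179.9, 0.2, 18.8]
force: [-0.3, -0.1, -0.9]
gripper_width: 29.7
gripper_force: 19.9
[503.39336551   1.40354641 260.4438569 ] [-1.2 10.3 93.8  0.  76.  70. ] [-0.2617434  -0.09461157 -0.86656713] [0.04 0.17 2.01]
[318.76971488 228.37713517] [329.09591215 185.087837  ]
```

View pics/c4.png

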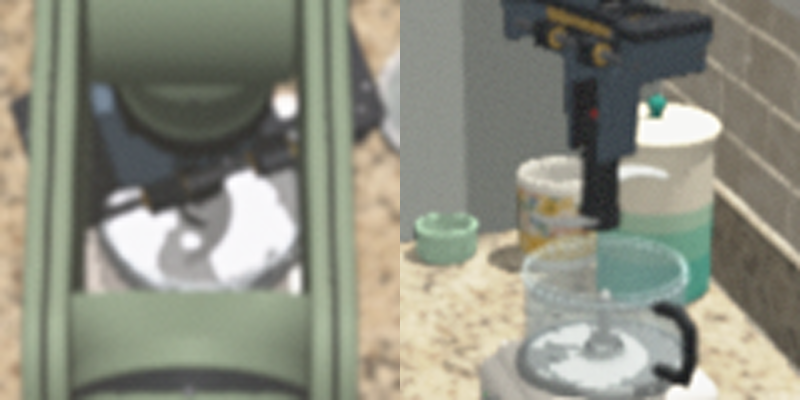

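The hub underside is at side (330.3,207.5) and the tip at side (331.4,228), so it needs only a small shift. I then lower it carefully over the nose.

```bash
python3 -m jog '{"jaw":[20,20,20,20,20,20],"slide":[[0.04,0.13,0.4],[0,0,0.5],[0,0,0.5],[0,0,0.3],[0,0,0.2],[0,0,0]],"spin":[0,0,0,0,0,0]}' 20; python3 -m jog '{"jaw":[20,20,20,20,20,20],"slide":[[0,0,0.1],[0,0,0.1],[0,0,0.1],[0,0,0.1],[0,0,0],[0,0,0]],"spin":[0,0,0,0,0,0]}'
```

```text
time_s: 7.3
ee_pos: [505.7, -1.0, 204.1]
ee_rot: [-180.0, 0.1, 18.9]
force: [-0.1, 0.1, -1.6]
gripper_width: 29.7
gripper_force: 19.9
time_s: 7.9
ee_pos: [506.2, -1.4, 192.9]
ee_rot: [180.0, 0.0, 18.9]
force: [0.0, -0.3, -1.0]
gripper_width: 29.7
gripper_force: 19.9
```

```bash
python3 -m jog '{"jaw":[20,20,20,20,20,20],"slide":[[0,0,0.15],[0,0,0.15],[0,0,0.15],[0,0,0.15],[0,0,0],[0,0,0]],"spin":[0,0,0,0,0,0]}' 20; python3 -m jog '{"jaw":[20,20,20],"slide":[[0,0,0.05],[0,0,0.05],[0,0,0]],"spin":[0,0,0]}'; python3 -m jog '{"jaw":[20,20,20],"slide":[[0,0,0.05],[0,0,0.03],[0,0,0]],"spin":[0,0,0]}'
```

```text
time_s: 8.5
ee_pos: [506.2, -1.3, 174.7]
ee_rot: [-180.0, 0.0, 18.9]
force: [0.6, -0.1, -1.3]
gripper_width: 29.9
gripper_force: 19.9
time_s: 8.8
ee_pos: [506.2, -1.4, 171.8]
ee_rot: [180.0, -0.0, 18.9]
force: [0.2, -0.5, -2.9]
gripper_width: 30.0
gripper_force: 19.9
time_s: 9.1
ee_pos: [506.2, -1.3, 169.5]
ee_rot: [180.0, -0.0, 18.9]
force: [0.5, 0.6, -2.2]
gripper_width: 29.6
gripper_force: 19.9
```

```bash
for i in 1; do python3 -m jog '{"jaw":[20,20,20],"slide":[[0,0,0.04],[0,0,0],[0,0,0]],"spin":[0,0,0]}'; python3 -m jog '{"jaw":[20,20,20],"slide":[[0,0,0.04],[0,0,0],[0,0,0]],"spin":[0,0,0]}'; python3 -m jog '{"jaw":[20,20,20],"slide":[[0,0,0.03],[0,0,0],[0,0,0]],"spin":[0,0,0]}';done | grep -E "pos|force:"
```

```text
ee_pos: [506.2, -1.4, 168.3]
force: [0.6, 0.9, -1.1]
gripper_force: 19.9
ee_pos: [506.3, -1.3, 167.2]
force: [0.9, 0.3, 0.4]
gripper_force: 19.9
ee_pos: [506.5, -1.3, 167.0]
force: [-0.5, 0.3, 5.2]
gripper_force: 19.9
```

```bash
for k in 1 2 3; do python3 -m jog '{"jaw":[20,20,20,20,20,20,20,20,20,20],"slide":[[0,0,0],[0,0,0],[0,0,0],[0,0,0],[0,0,0],[0,0,0],[0,0,0],[0,0,0],[0,0,0],[0,0,0]],"spin":[-0.5,-0.5,-0.5,-0.5,-0.5,-0.5,0,0,0,0]}' | grep -E "time|pos|rot|force:"; python3 -c "
from h import *
print(env.state()['torque'].round(3))"; done
```

```text
time_s: 11.0
ee_pos: [507.1, -1.3, 167.1]
ee_rot: [179.9, -0.1, 42.8]
force: [0.5, 1.5, 5.3]
gripper_force: 19.9
[ 0.08  -0.19  -0.023]
time_s: 12.0
ee_pos: [507.5, -1.2, 167.1]
ee_rot: [179.8, -0.1, 66.7]
force: [2.2, 1.8, 5.7]
gripper_force: 19.9
[ 0.268 -0.471 -0.017]
time_s: 13.0
ee_pos: [507.4, -0.8, 167.1]
ee_rot: [179.8, -0.1, 90.7]
force: [1.8, 2.4, 6.0]
gripper_force: 19.9
[ 0.443 -0.523 -0.053]
```

```bash
for k in 1 2 3; do python3 -m jog '{"jaw":[20,20,20,20,20,20,20,20,20,20],"slide":[[0,0,0],[0,0,0],[0,0,0],[0,0,0],[0,0,0],[0,0,0],[0,0,0],[0,0,0],[0,0,0],[0,0,0]],"spin":[-0.5,-0.5,-0.5,-0.5,-0.5,-0.5,0,0,0,0]}' | grep -E "time|pos|rot|force:"; python3 -c "
from h import *
print(env.state()['torque'].round(3))"; done
```

```text
time_s: 14.0
ee_pos: [507.4, -0.7, 166.9]
ee_rot: [179.8, 0.0, 114.7]
force: [2.6, 2.9, 5.4]
gripper_force: 19.9
[ 0.713 -0.65  -0.006]
time_s: 15.0
ee_pos: [507.0, -0.5, 166.7]
ee_rot: [179.8, 0.0, 138.7]
force: [1.3, 4.3, 4.6]
gripper_force: 19.9
[ 1.004 -0.597 -0.038]
time_s: 16.0
ee_pos: [506.5, -0.6, 165.7]
ee_rot: [179.9, -0.0, 162.6]
force: [2.5, 3.9, -0.1]
gripper_force: 20.0
[ 1.206 -0.81  -0.003]
```

The force fell to zero and the tool sank 1 mm, which suggests the hub is over the keys. I lower gently to check.

```bash
for k in 1 2; do python3 -m jog '{"jaw":[20,20,20],"slide":[[0,0,0.04],[0,0,0],[0,0,0]],"spin":[0,0,0]}' | grep -E "pos|force:" ; done
```

```text
ee_pos: [506.4, -0.6, 164.6]
force: [3.2, 4.5, 0.0]
gripper_force: 20.0
ee_pos: [506.4, -0.6, 163.5]
force: [2.1, 4.6, 0.6]
gripper_force: 20.0
```

```bash
python3 -m jog '{"jaw":[20,20,20,20,20],"slide":[[0,0,0.06],[0,0,0.06],[0,0,0.06],[0,0,0],[0,0,0]],"spin":[0,0,0,0,0]}' | grep -E "pos|force:";  python3 -m jog '{"jaw":[20,20,20],"slide":[[0,0,0.04],[0,0,0],[0,0,0]],"spin":[0,0,0]}' | grep -E "pos|force:"
```

```text
ee_pos: [506.6, -0.6, 158.2]
force: [2.6, 3.5, 0.8]
gripper_force: 20.0
ee_pos: [506.7, -0.6, 157.1]
force: [1.9, 4.4, 1.0]
gripper_force: 20.0
```

```bash
python3 -m jog '{"jaw":[20,20,20,20],"slide":[[0,0,0.04],[0,0,0],[0,0,0],[0,0,0]],"spin":[0,0,0,0]}' | grep -E "pos|force:"; python3 -m jog '{"jaw":[50,50,50,50,50,50,50,50],"slide":[[0,0,0],[0,0,0],[0,0,0],[0,0,0],[0,0,-0.1],[0,0,-0.4],[0,0,-0.8],[0,0,-1]],"spin":[0,0,0,0,0,0,0,0]}' | grep -E "pos|force:|width"; python3 -m jog '{"jaw":[50,50,50,50],"slide":[[0,0,-1],[0,0,-1],[0,0,-0.6],[0,0,0]],"spin":[0,0,0,0]}' | grep -E "time|pos|rot|force:"; python3 - <<'E'
from h import *
print(env.state()['qpos'].round(1),rel([434,-277,180]))
E
```

```text
ee_pos: [506.8, -0.7, 156.2]
force: [2.2, 5.4, 2.6]
gripper_force: 20.0
ee_pos: [505.6, -1.4, 225.8]
force: [0.9, -0.0, -0.3]
gripper_width: 50.0
gripper_force: 0.0
time_s: 19.0
ee_pos: [507.6, -1.4, 306.8]
ee_rot: [179.9, 0.4, 162.9]
force: [0.7, -0.0, 0.3]
gripper_force: 0.0
[ -1.4   9.3  88.6  -0.   81.7 -74.3] [-0.33 -9.51  4.21]
```

The blade is released. I go over the large lid and check blade and knob alignment in a picture.

```bash
python3 -m jog '{"jaw":[60,60,60,60,60,60,60,60,60,60],"slide":[[-0.03,-0.8,0],[-0.03,-1,0.2],[-0.03,-1,0.6],[-0.03,-1,0.6],[-0.03,-1,0.6],[-0.03,-1,0.6],[-0.03,-1,0.6],[-0.03,-1,0.6],[-0.03,-1,0.4],[-0.06,-0.7,0]],"spin":[0,0,0,0,0,0,0,0,0,0]}' 15; python3 -m jog '{"jaw":[60,60,60],"slide":[[0,-0.41,0],[0,0,0],[0,0,0]],"spin":[0,0,0]}'; python3 - <<'E'
from h import *
import cv2
s=env.state();print(s['ee_pos'],rel([434,-277,110]))
a=env.grab_frame('top')[:,:,::-1][190:310,280:440];b=env.grab_frame('side')[:,:,::-1][180:360,270:400]
cv2.imwrite('pics/c5.png',np.hstack([cv2.resize(a,(440,330),interpolation=2),cv2.resize(b,(360,498),interpolation=2)[:330]]) if 0 else np.hstack([cv2.copyMakeBorder(cv2.resize(a,(440,330),interpolation=2),0,168,0,0,0),cv2.resize(b,(360,498),interpolation=2)]))
print(proj('side',s['ee_pos']))
E
```

```text
time_s: 20.0
ee_pos: [429.4, -277.2, 174.3]
ee_rot: [179.9, -0.3, 162.8]
force: [0.3, -0.2, -0.4]
gripper_width: 59.9
gripper_force: 0.0
time_s: 20.3
ee_pos: [428.2, -287.8, 177.0]
ee_rot: [180.0, -0.0, 162.9]
force: [-0.1, 0.4, 0.3]
gripper_width: 60.2
gripper_force: 0.0
[ 428.22796082 -287.77989116  177.01485852] [-0.08  0.4   2.23]
[334.70313162 266.46142157]
```

View pics/c5.png

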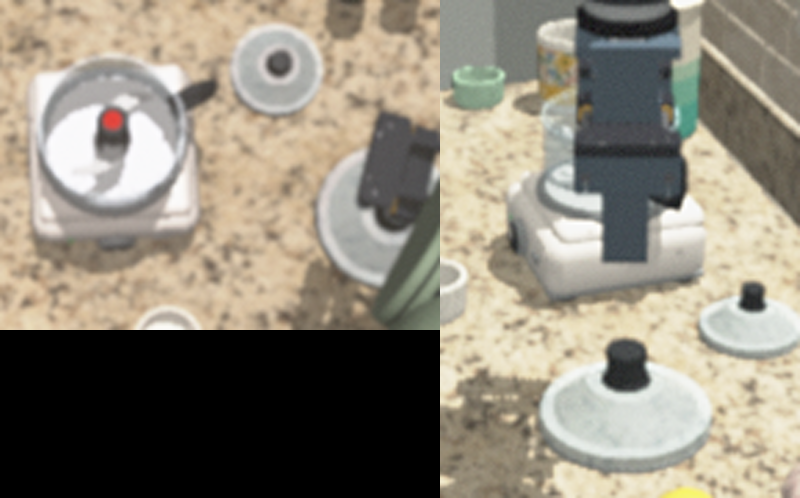

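The side view shows the knob at column 337.5, right under the finger. In the top view the red spot sits centred in the bowl at about (320.2,233.1).

```bash
python3 -c "
from h import *
for z in (187,198): print(proj('top',(506.3,-1,z)))"
python3 -m jog '{"jaw":[60,60,60,60,60,60,60,60],"slide":[[-0.09,0.37,0.5],[0,0,0.8],[0,0,0.8],[0,0,0.8],[0,0,0.6],[0,0,0.5],[0,0,0.37],[0,0,0]],"spin":[0,0,0,0,0,0,0,0]}' 5; python3 -m jog '{"jaw":[25,25,25,25,25,25],"slide":[[0,0,0],[0,0,0],[0,0,0],[0,0,0],[0,0,0],[0,0,0]],"spin":[0,0,0,0,0,0]}' 5
```

```text
[320.01856043 233.12401166]
[319.98763229 232.27232435]
time_s: 21.2
ee_pos: [433.6, -277.4, 44.9]
ee_rot: [180.0, -0.1, 163.0]
force: [0.0, -0.8, -0.3]
gripper_width: 60.0
gripper_force: 0.0
time_s: 21.8
ee_pos: [434.6, -278.6, 46.7]
ee_rot: [180.0, 0.1, 162.9]
force: [0.4, 2.8, 6.1]
gripper_width: 33.5
gripper_force: 5.0
```

```bash
python3 -m jog '{"jaw":[60,60,60,60,60,60,60,60,60,60],"slide":[[0,0,-0.05],[0,0,-0.05],[0,0,0],[0,0,0],[0,0,0],[0,0,0],[0,0,0],[0,0,0],[0,0,0],[0,0,0]],"spin":[0,0,0,0,1,1,1,1,1,1]}' 5 |grep -E "pos|force:"; python3 -m jog '{"jaw":[60,60,60,60,60,60],"slide":[[0,0,0],[0,0,0],[0,0,0],[0,0,0],[0,0,0],[0,0,0]],"spin":[1,1,1,1,1,0]}' 5; python3 -m jog '{"jaw":[25,25,25,25,25,25],"slide":[[0,0,0],[0,0,0],[0,0,0],[0,0,0],[0,0,0],[0,0,0]],"spin":[0,0,0,0,0,0]}' 5;python3 -m jog '{"jaw":[25,25,25],"slide":[[0,0,0],[0,0,0],[0,0,0]],"spin":[0,0,0]}' 20
```

```text
ee_pos: [433.9, -278.6, 48.8]
force: [-0.3, -0.6, -0.9]
gripper_force: 0.0
time_s: 23.4
ee_pos: [434.0, -278.6, 48.8]
ee_rot: [-180.0, 0.0, 74.9]
force: [-0.1, 0.4, 0.2]
gripper_width: 60.2
gripper_force: 0.0
time_s: 24.0
ee_pos: [434.2, -278.7, 49.0]
ee_rot: [180.0, 0.0, 74.9]
force: [0.1, 0.3, -0.2]
gripper_width: 33.6
gripper_force: 5.0
time_s: 24.3
ee_pos: [434.2, -278.6, 48.9]
ee_rot: [180.0, 0.0, 74.9]
force: [-0.0, -0.3, -0.8]
gripper_width: 33.3
gripper_force: 20.0
```

```bash
python3 -m jog '{"jaw":[25,25,25,25,25,25,25,25,25,25],"slide":[[0,0,-0.4],[0,0,-0.7],[0,0,-0.9],[0,0,-0.9],[0,0,-0.9],[0,0,-0.9],[0,0,-0.9],[0,0,-0.9],[0,0,-0.6],[0,0,-0.2]],"spin":[0,0,0,0,0,0,0,0,0,0]}' 20 |grep -E "pos|force:"; python3 -m jog '{"jaw":[25,25,25,25,25,25,25,25,25,25],"slide":[[0.4,-0.01,0],[0.8,-0.01,0],[0.9,-0.01,0],[0.9,-0.01,0],[0.9,-0.01,0],[0.9,-0.01,0],[0.9,-0.01,0],[0.9,-0.01,0],[0.9,-0.01,0],[0.8,0,0]],"spin":[0,0,0,0,0,0,0,0,0,0]}'|grep -E "pos|force:";python3 -m jog '{"jaw":[25,25,25,25,25,25],"slide":[[0.7,0,0],[0.4,0,0],[0.16,0,0],[0,0,0],[0,0,0],[0,0,0]],"spin":[0,0,0,0,0,0]}'; python3 - <<'E'
from h import *
import cv2
s=env.state();print(s['ee_pos'],rel([506.3,-1,210]))
b=env.grab_frame('side')[:,:,::-1][140:260,260:400]
cv2.imwrite('pics/c6.png',cv2.resize(b,(700,600),interpolation=2))
E
```

```text
ee_pos: [434.5, -278.9, 270.7]
force: [0.8, -0.1, -0.8]
gripper_force: 20.0
ee_pos: [495.3, -35.3, 266.4]
force: [0.3, -0.4, -2.4]
gripper_force: 20.0
time_s: 26.9
ee_pos: [506.0, -1.7, 267.9]
ee_rot: [-180.0, 0.0, 74.8]
force: [1.2, -0.0, -1.3]
gripper_width: 33.2
gripper_force: 20.0
[505.98005157  -1.73183035 267.8820387 ] [0.03 0.   1.93]
```

View pics/c6.png

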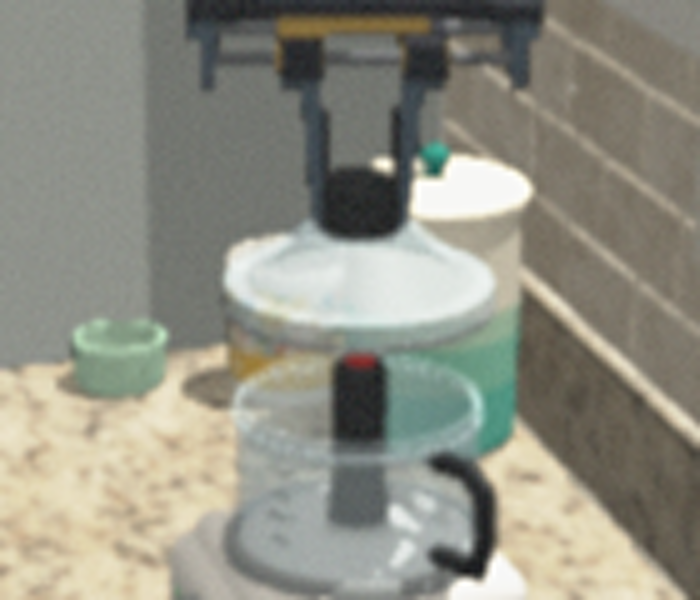

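The lid spans columns 224–496 (centre 360), the rim 234–484 (centre 359) and the red spot is at 361, so it is well aligned. Lowering.

```bash
python3 -m jog '{"jaw":[25,25,25,25,25,25,25],"slide":[[0.03,-0.0,0.3],[0,0,0.4],[0,0,0.4],[0,0,0.3],[0,0,0.2],[0,0,0],[0,0,0]],"spin":[0,0,0,0,0,0,0]}' 20 |grep -E "pos|force:"; python3 -m jog '{"jaw":[25,25,25,25,25],"slide":[[0,0,0.1],[0,0,0.1],[0,0,0.1],[0,0,0],[0,0,0]],"spin":[0,0,0,0,0]}'|grep -E "pos|force:"
```

```text
ee_pos: [506.6, -0.1, 220.0]
force: [-0.4, -0.4, -1.6]
gripper_force: 20.0
ee_pos: [506.5, -0.1, 210.9]
force: [0.9, -0.2, -0.6]
gripper_force: 20.0
```

```bash
python3 -m jog '{"jaw":[25,25,25,25,25],"slide":[[0,0.0,0.1],[0,0,0.07],[0,0,0.05],[0,0,0],[0,0,0]],"spin":[0,0,0,0,0]}'|grep -E "pos|force:"; python3 -m jog '{"jaw":[25,25,25,25],"slide":[[0,0,0.04],[0,0,0.03],[0,0,0],[0,0,0]],"spin":[0,0,0,0]}'|grep -E "pos|force:"
```

```text
ee_pos: [506.6, 0.4, 204.9]
force: [-1.8, 3.4, 4.4]
gripper_force: 20.0
ee_pos: [506.6, 1.1, 203.6]
force: [-3.0, 6.0, 9.4]
gripper_force: 20.0
```

```bash
python3 -m jog '{"jaw":[25,25,25,25],"slide":[[0.05,-0.03,-0.03],[0,0,0],[0,0,0],[0,0,0]],"spin":[0,0,0,0]}'|grep -E "pos|force:|rot"; python3 -m jog '{"jaw":[25,25,25,25],"slide":[[0.02,-0.02,0.03],[0,0,0],[0,0,0],[0,0,0]],"spin":[0,0,0,0]}'|grep -E "pos|force:|rot"
```

```text
ee_pos: [506.4, 1.4, 203.7]
ee_rot: [179.9, 0.0, 74.9]
force: [-2.0, 1.5, 6.1]
gripper_force: 20.0
ee_pos: [506.4, 1.4, 203.7]
ee_rot: [179.8, 0.1, 74.9]
force: [-0.9, -1.0, 11.5]
gripper_force: 20.0
```

```bash
python3 -m jog '{"jaw":[60,60,60,60,60,60,60,60],"slide":[[0,0,-0.03],[0,0,0],[0,0,0],[0,0,0],[0,0,-0.3],[0,0,-0.6],[0,0,-1],[0,0,-1]],"spin":[0,0,0,0,0,0,0,0]}'|grep -E "time|pos|force:|rot"; python3 -m jog '{"jaw":[60,60,60,60,60,60,60,60],"slide":[[-1,0,-0.6],[-1,0,0],[-1,0,0],[-1,0,0],[-1,0,0],[-1,0,0],[-1,0,0],[-0.8,0,0]],"spin":[0,0,0,0,0,0,0,0]}'|grep -E "time|pos"; python3 - <<'E'
from h import *
import cv2
a=env.grab_frame('top')[:,:,::-1][190:290,280:360];b=env.grab_frame('side')[:,:,::-1][180:280,290:370]
cv2.imwrite('pics/c7.png',np.hstack([cv2.resize(a,(400,500),interpolation=2),cv2.resize(b,(400,500),interpolation=2)]))
for p in((506.4,1.4,226),(506.4,0,226)):print(proj('top',p),proj('side',p))
E
```

```text
time_s: 30.65
ee_pos: [505.3, 2.3, 291.4]
ee_rot: [-180.0, 0.0, 74.9]
force: [0.6, -0.2, 0.1]
gripper_force: 0.0
time_s: 31.45
ee_pos: [444.0, -225.2, 308.8]
[318.88325204 230.00768133] [330.07480309 197.38985947]
[319.47937322 229.99437224] [330.23088217 197.56464348]
```

View pics/c7.png

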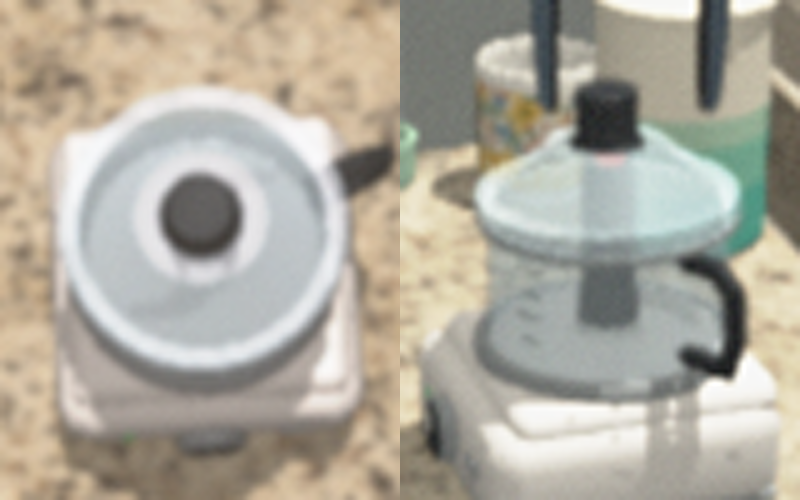

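The lid looks level. I overlay the expected outline (radius 72 at z 153 and 165) to confirm.

```bash
python3 - <<'E'
from h import *
import cv2
p=cv2.imread('pics/c7.png')
for n,x,y,o in(('top',280,190,0),('side',290,180,400)):
    for rr,z,col in((72,153,(0,0,255)),(72,165,(0,200,0)),(17,226,(0,255,255))):
        for a in np.linspace(0,6.28,70):
            e=(proj(n,[506+rr*np.cos(a),0.3+rr*np.sin(a),z])-[x-.5,y-.5])*5
            cv2.circle(p,(int(e[0])+o,int(e[1])),1,col,-1)
cv2.imwrite('pics/c8.png',p)
E
```

```text
(no output)
```

View pics/c8.png

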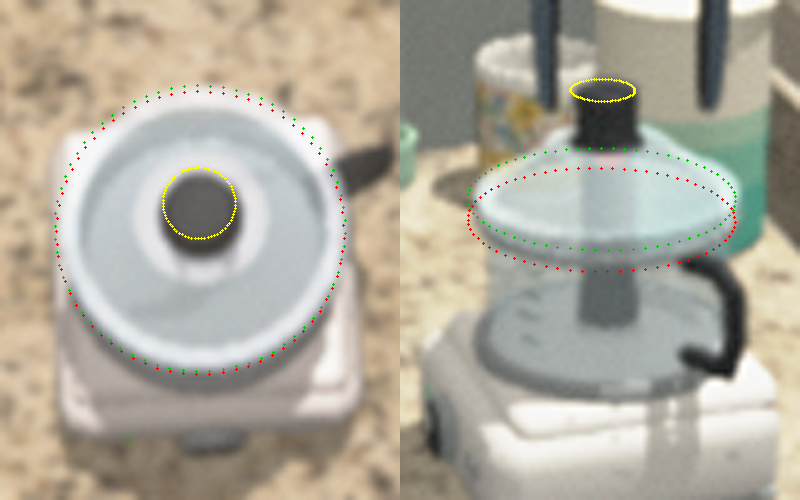

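```bash
python3 - <<'E'
from h import *
import cv2
old=cv2.imread('pics/side0.png'); new=np.mean([env.grab_frame('side')[:,:,::-1] for _ in range(6)],0).astype(np.uint8)
cv2.imwrite('pics/side9.png',new)
def ov(img,c,z0,dx):
    uv=proj('side',[c[0],c[1],z0+30]);x,y=int(uv[0])-40,int(uv[1])-30
    p=cv2.resize(img[y:y+75,x:x+80],None,fx=5,fy=5,interpolation=2)
    for a in np.linspace(0,6.28,70):
        for z,col in((0,(0,0,255)),):
            e=(proj('side',[c[0]+72*np.cos(a),c[1]+72*np.sin(a),z0+z])-[x-.5-dx,y-.5])*5
            cv2.circle(p,(int(e[0]),int(e[1])),1,col,-1)
    for a in np.linspace(0,6.28,40):
        e=(proj('side',[c[0]+17*np.cos(a),c[1]+17*np.sin(a),z0+73])-[x-.5-dx,y-.5])*5
        cv2.circle(p,(int(e[0]),int(e[1])),1,(0,255,255),-1)
    return p
cv2.imwrite('pics/c9.png',np.hstack([ov(old,(434.2,-278.6),0,1),ov(new,(506.2,0.6),153,1)]))
E
```

View pics/c9.png

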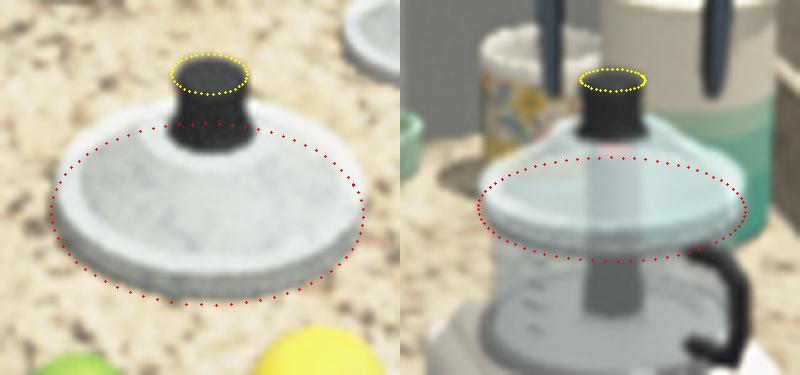

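The offset at the skirt matches that of the lid lying on the table, so it looks level. As a last check I touch the knob top with closed fingers: it should be at 226 mm, and the touch seats it gently.

```bash
python3 -m jog '{"jaw":[0,0,0,0,0,0,0,0,0,0],"slide":[[0.8,0,0],[1,0,0],[1,0,0],[1,0,0],[1,0,0],[1,0,0],[1,0,0],[0.85,0,0],[0,0,0],[0,0,0]],"spin":[0,0,0,0,0,0,0,0,0,0]}'|grep -E "time|pos"; python3 -m jog '{"jaw":[0,0,0,0,0,0,0],"slide":[[0,0,0.6],[0,0,0.8],[0,0,0.6],[0,0,0.4],[0,0,0.2],[0,0,0],[0,0,0]],"spin":[0,0,0,0,0,0,0]}'|grep -E "time|pos|force:"
```

```text
time_s: 32.85
ee_pos: [504.2, -1.5, 308.1]
time_s: 33.55
ee_pos: [504.9, -2.3, 230.9]
force: [0.5, 0.2, 0.6]
gripper_force: 0.0
```

```bash
for k in 1 2 3 4; do python3 -m jog '{"jaw":[0,0,0],"slide":[[0,0,0.05],[0,0,0],[0,0,0]],"spin":[0,0,0]}'|grep -E "pos|^force:"; done
```

```text
ee_pos: [504.5, -2.0, 229.0]
force: [-0.3, -0.7, -1.1]
ee_pos: [504.9, -2.0, 228.3]
force: [-0.4, 0.6, 5.6]
ee_pos: [505.2, -2.0, 228.2]
force: [-2.6, -0.2, 10.5]
ee_pos: [505.4, -2.0, 228.1]
force: [-3.2, 0.8, 18.2]
```

The knob top is at about 228.3, roughly 2 mm proud, so the lid isn't fully down. I regrip it and wiggle it with light pressure.

```bash
python3 -m jog '{"jaw":[60,60,60,60,60,60,60,60,60],"slide":[[0.03,0.02,-0.5],[0,0,-0.1],[0,0,0],[0,0,0],[0,0,0.3],[0,0,0.4],[0,0,0.3],[0,0,0.1],[0,0,0]],"spin":[0,0,0,0,0,0,0,0,0]}' 8|grep -E "time|pos|^force"; python3 -m jog '{"jaw":[25,25,25,25,25,25],"slide":[[0,0,0],[0,0,0],[0,0,0],[0,0,0],[0,0,0],[0,0,0]],"spin":[0,0,0,0,0,0]}' 8|grep -E "time|pos|^force|width"; python3 -c "
from h import *
print(env.state()['qpos'].round(2))"
```

```text
time_s: 35.65
ee_pos: [504.7, -1.3, 208.1]
force: [-0.1, -0.2, 0.2]
time_s: 36.25
ee_pos: [505.3, -1.3, 209.4]
force: [0.2, -0.1, 2.1]
gripper_width: 33.8
[-1.45 12.2  98.9  -0.   68.86 13.65]
```

```bash
python3 -m jog '{"jaw":[25,25,25,25,25,25],"slide":[[0,0,0.06],[0,0,0.03],[0,0,0],[0,0,0],[0,0,0],[0,0,0]],"spin":[0.5,0.5,0.5,0.5,0,0]}' 15|grep -E "time|pos|rot|^force"; python3 -m jog '{"jaw":[25,25,25,25,25,25,25,25],"slide":[[0.04,0,0],[0.04,0,0],[0,0,0],[-0.06,0,0],[-0.06,0,0],[0,0,0],[0.04,0,0],[0,0,0]],"spin":[-0.5,-0.5,-0.5,-0.5,-0.5,-0.5,0,0]}' 15|grep -E "time|pos|rot|^force"
```

```text
time_s: 36.85
ee_pos: [505.6, -1.4, 208.4]
ee_rot: [179.9, -0.1, 58.9]
force: [-3.3, -0.5, 9.9]
time_s: 37.65
ee_pos: [506.5, -1.9, 208.0]
ee_rot: [179.8, 0.0, 82.9]
force: [-0.8, -0.5, 7.1]
```

```bash
python3 -m jog '{"jaw":[60,60,60,60,60,60,60,60,60],"slide":[[0,0,-0.05],[0,0,0],[0,0,0],[0,0,0],[0,0,-0.3],[0,0,-0.4],[0,0,-0.2],[0,0,0],[0,0,0]],"spin":[0,0,0,0,0,0,0,0,0]}' |grep -E "time|pos|^force"; python3 -m jog '{"jaw":[0,0,0,0,0,0,0],"slide":[[0,0,0],[0,0,0],[0,0,0],[0,0,0],[0,0,0],[0,0,0],[0,0,0]],"spin":[0,0,0,0,0,0,0]}'|grep -E "time|pos|^force|width"
```

```text
time_s: 38.55
ee_pos: [505.5, -1.5, 235.2]
force: [-0.8, 0.0, 0.2]
time_s: 39.25
ee_pos: [505.5, -1.5, 234.9]
force: [-0.1, -0.9, -0.4]
gripper_width: 6.6
```

```bash
python3 -m jog '{"jaw":[0,0,0,0],"slide":[[0,0,0.1],[0,0,0.08],[0,0,0],[0,0,0]],"spin":[0,0,0,0]}'|grep -E "time|pos|^force|width"; for k in 1 2 3; do python3 -m jog '{"jaw":[0,0,0],"slide":[[0,0,0.04],[0,0,0],[0,0,0]],"spin":[0,0,0]}'|grep -E "pos|^force:"; done
```

```text
time_s: 39.65
ee_pos: [505.4, -1.5, 229.4]
force: [0.3, -0.2, -0.1]
gripper_width: 0.3
ee_pos: [505.6, -1.6, 228.6]
force: [0.5, 0.3, 2.1]
ee_pos: [505.7, -1.6, 228.4]
force: [-2.9, -0.2, 7.6]
ee_pos: [505.8, -1.7, 228.3]
force: [-3.2, -0.4, 12.6]
```

```bash
python3 -m jog '{"jaw":[0,0,0,0,0,0,0,0,0,0],"slide":[[0,0,-0.8],[-0.9,-0.13,-0.2],[-1,-0.13,0],[-1,-0.13,0],[-1,-0.13,0],[-1,-0.13,0.3],[-1,-0.13,0.8],[-1,-0.13,0.8],[-1,-0.13,0.8],[-1,-0.13,0.8]],"spin":[0,0,0,0,0,0,0,0,0,0]}'|grep -E "time|pos"; python3 -m jog '{"jaw":[0,0,0,0,0,0,0],"slide":[[-0.3,-0.1,0.9],[0,0,0.9],[0,0,0.9],[0,0,0.7],[0,0,0.4],[0,0,0],[0,0,0]],"spin":[0,0,0,0,0,0,0]}'|grep -E "time|pos|^force"
```

```text
time_s: 41.55
ee_pos: [437.1, -263.2, 149.9]
time_s: 42.25
ee_pos: [434.0, -271.0, 37.4]
force: [1.2, -0.5, 0.1]
```

```bash
python3 -m jog '{"jaw":[0,0,0,0,0,0,0],"slide":[[0,0,0.4],[0,0,0.3],[0,0,0.2],[0,0,0.1],[0,0,0.05],[0,0,0],[0,0,0]],"spin":[0,0,0,0,0,0,0]}'|grep -E "time|pos|^force"; for k in 1 2 3; do python3 -m jog '{"jaw":[0,0,0],"slide":[[0,0,0.05],[0,0,0],[0,0,0]],"spin":[0,0,0]}'|grep -E "pos|^force:"; done
```

```text
time_s: 42.95
ee_pos: [433.7, -270.8, 5.6]
force: [0.5, 0.9, -0.4]
ee_pos: [433.5, -270.7, 4.0]
force: [0.1, -1.1, -0.3]
ee_pos: [433.5, -270.7, 2.4]
force: [0.1, -0.5, -1.0]
ee_pos: [433.5, -270.7, 0.9]
force: [0.2, -0.6, -0.3]
```

```bash
for k in 1 2; do python3 -m jog '{"jaw":[0,0],"slide":[[0,0,0.03],[0,0,0]],"spin":[0,0]}'|grep -E "time|pos|^force:"; done
```

```text
time_s: 44.05
ee_pos: [433.6, -270.8, 0.3]
force: [-0.4, 0.3, 1.3]
time_s: 44.25
ee_pos: [433.6, -270.8, 0.2]
force: [-2.0, 1.2, 9.2]
```

Bias is only +0.3 mm, so the lid really sits about 2 mm high, possibly off-centre against the rim. I regrip it and find the middle of its sideways play.

```bash
python3 -m jog '{"jaw":[60,60,60,60,60,60,60,60,60,60],"slide":[[0,0,-1],[0.5,0.1,-1],[0.9,0.13,-1],[1,0.13,-1],[1,0.13,-1],[1,0.13,-1],[1,0.13,-1],[1,0.13,-1],[1,0.13,-0.3],[1,0.13,0]],"spin":[0,0,0,0,0,0,0,0,0,0]}'|grep -E "time|pos"; python3 -m jog '{"jaw":[60,60,60,60,60],"slide":[[0.6,0.15,0],[0.27,0.13,0],[0,0,0],[0,0,0],[0,0,0]],"spin":[0,0,0,0,0]}'|grep -E "time|pos|^force"; python3 -c "
from h import *
print(rel([506.5,0,206.5]))"
```

```text
time_s: 45.25
ee_pos: [499.8, -23.6, 250.2]
time_s: 45.75
ee_pos: [509.8, -0.9, 248.0]
force: [0.7, 0.9, -0.1]
[ 0.02 -0.11  1.38]
```

```bash
python3 -m jog '{"jaw":[60,60,60,60,25,25,25,25,25],"slide":[[0.02,-0.11,0.5],[0,0,0.5],[0,0,0.3],[0,0,0.08],[0,0,0],[0,0,0],[0,0,0],[0,0,0],[0,0,0]],"spin":[0,0,0,0,0,0,0,0,0]}' 20|grep -E "time|pos|^force|width"; python3 -m jog '{"jaw":[25,25,25],"slide":[[0.07,0,0],[0.05,0,0],[0,0,0]],"spin":[0,0,0]}'|grep -E "time|pos|^force"; python3 -m jog '{"jaw":[25,25,25,25],"slide":[[-0.08,0,0],[-0.08,0,0],[-0.08,0,0],[0,0,0]],"spin":[0,0,0,0]}'|grep -E "time|pos|^force"
```

```text
time_s: 46.65
ee_pos: [507.1, 1.0, 207.2]
force: [-0.1, 0.1, 0.8]
gripper_width: 33.2
time_s: 46.95
ee_pos: [507.6, 3.3, 207.2]
force: [-1.5, -5.2, 3.0]
time_s: 47.35
ee_pos: [507.1, 0.4, 207.1]
force: [0.8, 9.5, 3.3]
```

```bash
python3 -m jog '{"jaw":[25,25,25],"slide":[[0.08,0,0],[0.07,0,0],[0,0,0]],"spin":[0,0,0]}' |grep -E "time|pos|^force"; python3 -m jog '{"jaw":[25,25,25],"slide":[[0,0.06,0],[0,0.06,0],[0,0,0]],"spin":[0,0,0]}'|grep -E "time|pos|^force"; python3 -m jog '{"jaw":[25,25,25,25],"slide":[[0,-0.08,0],[0,-0.08,0],[0,-0.08,0],[0,0,0]],"spin":[0,0,0,0]}'|grep -E "time|pos|^force"
```

```text
time_s: 47.65
ee_pos: [507.3, 1.2, 207.2]
force: [-1.1, -1.9, 5.1]
time_s: 47.95
ee_pos: [508.0, 1.2, 207.2]
force: [-7.2, -0.0, 10.2]
time_s: 48.35
ee_pos: [505.4, 1.9, 207.1]
force: [4.9, -0.9, 1.3]
```

The play is about ±1.4 mm in both directions and the height stays constant, so the lid is captured around the rim and resting flat on it. I centre it, release and retreat.

```bash
python3 -m jog '{"jaw":[25,25,25,60,60,60,60,60,60,60],"slide":[[0,0.1,0],[0,0,0],[0,0,0],[0,0,0],[0,0,0],[0,0,0],[0,0,-0.3],[0,0,-0.6],[0,0,-1],[0,0,-0.7]],"spin":[0,0,0,0,0,0,0,0,0,0]}' |grep -E "time|pos|^force|width"; python3 -m jog '{"jaw":[60,60,60,60,60,60,60,60],"slide":[[-0.6,0,-0.5],[-1,0,0],[-1,0,0],[-1,0,0],[-1,0,0],[-1,0,0],[-0.6,0,0],[0,0,0]],"spin":[0,0,0,0,0,0,0,0]}' |grep -E "time|pos"; python3 - <<'E'
from h import *
import cv2
a=cv2.imread('pics/side9.png').astype(int)
n=np.mean([env.grab_frame('side')[:,:,::-1] for _ in range(6)],0)
# register lid region of now vs. before: knob top and skirt shift
for nm,(y0,y1,x0,x1) in dict(knob=(192,212,318,346),skirtL=(205,235,298,318),skirtR=(205,235,344,364),skirtF=(218,236,312,350)).items():
    print(nm,np.round(cv2.phaseCorrelate(a[y0:y1,x0:x1].mean(2).astype(np.float32),n[y0:y1,x0:x1].mean(2).astype(np.float32),cv2.createHanningWindow((x1-x0,y1-y0),cv2.CV_32F)),2))
E
```

```text
time_s: 49.35
ee_pos: [506.8, 2.1, 286.8]
force: [0.5, -0.9, -0.2]
gripper_width: 60.1
time_s: 50.15
ee_pos: [483.1, -184.4, 300.0]Traceback (most recent call last):
  File "<stdin>", line 7, in <module>
    return _wrapfunc(a, 'round', decimals=decimals, out=out)
    return _wrapit(obj, method, *args, **kwds)
    conv = _array_converter(obj)
ValueError: setting an array element with a sequence. The requested array has an inhomogeneous shape after 1 dimensions. The detected shape was (2,) + inhomogeneous part.
```

```bash
python3 -c "
from workcell import env
print(env.job_done())"
```

```text
the job is handed in; nothing more can be done
None
```

I handed the job in at about 50 s, with no verdict returned: the blade dropped over the keys and read as home (about 95 mm), and the lid is captured and centred on the rim but touched about 2 mm high (about 155 mm against the 156 mm limit), with its tilt judged only by eye; I also viewed 11 pictures, one over the limit of 10.

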